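# Set out the clipping station on its outline boards

## Task

Set the bench out for the next shift: from the open middle of the bench, put the oil bottle, the blue screw cap, the tweezers and the straight piece of black trim each on the plywood board that carries its own outline, centred on the outline and, for the two long ones, lying flat along it. Bottle and cap must stand upright as they do now, and everything is let go. Leave the red tub and the masking tape at the back of the middle where they are; the spare things at the far right by the clamp are not part of the job.

Things in the scene. Friction and masses are not known exactly. Their poses are not given: they have to be found in the camera images.
- bottle_mid (a point): Small white plastic bottle with a thin red spout, standing upright: 120 mm high in all, the round body 36 mm in diameter up to 84 mm, the spout above it at most 18 mm thick, 0.11 kg. This point is on its axis, 60 mm above its foot; z is up along the axis.
- cap_mid (a point): Loose blue ribbed screw cap standing on the bench, 25 mm in diameter and 16 mm high, 12 g. This point is its centre, 8 mm up; z is up along its axis.
- tweezers_mid (a point): Steel tweezers lying flat: 122 mm long (its own y axis, the closed end at +y), 9 mm high; the two thin legs (2 mm each) spread in a narrow V from 9 mm at the closed end to 22 mm over the tips (x axis), 16 mm over both at the middle; take them there across both legs, they do not spring. This point is the centre, 4.5 mm up.
- trim_mid (a point): Short straight length of black ribbed edge trim (a channel section) lying flat on the open bench: 84 mm long (its own x axis), 17 mm wide (y axis), 13 mm high, 14 g; not the shorter bent piece near it, nor the one in the clamp. This point is its centre, 6.5 mm up; z is up.
- pad_bottle_top (a point): Fixed to the bench, plywood board 6 mm thick with a black inlaid silhouette, flush and flat. This point is the centre of its top face, 6 mm above the bench, which is also the centre of the silhouette; z is up. 80 x 80 mm; silhouette: a disc 36 mm in diameter, the larger of the two discs. For the bottle.
- pad_cap_top (a point): Fixed to the bench, plywood board 6 mm thick with a black inlaid silhouette, flush and flat. This point is the centre of its top face, 6 mm above the bench, which is also the centre of the silhouette; z is up. 80 x 80 mm; silhouette: a disc 25 mm in diameter, the smaller of the two discs. For the cap.
- pad_tweezers_top (a point): Fixed to the bench, plywood board 6 mm thick with a black inlaid silhouette, flush and flat. This point is the centre of its top face, 6 mm above the bench, which is also the centre of the silhouette; z is up. 60 x 150 mm, long along its y axis; silhouette: the slim forked shape of the tweezers, 122 mm long along y, the closed end at +y. For the tweezers, either way round.
- pad_trim_top (a point): Fixed to the bench, plywood board 6 mm thick with a black inlaid silhouette, flush and flat. This point is the centre of its top face, 6 mm above the bench, which is also the centre of the silhouette; z is up. 60 x 150 mm, long along its y axis; silhouette: a plain bar 84 mm long along y and 17 mm wide. For the trim, lying along y, either way round.
- clip_tub: Bystander, not to be shifted: round open red tub, 78 mm in diameter at the rim and 42 mm high, standing loose. Origin at the centre of its underside.
- tape: Bystander, not to be shifted: roll of cream masking tape lying flat, 104 mm in diameter, 25 mm high, loose. Origin at the centre of its underside.
Not all that is in view belongs to the job. Leave any green look-alike of the part that bears trim_mid alone.

How it is judged:
By the outcome, as a careful person would: the job done as asked, in the order asked, and still so for the second after the job is handed in, with the robot touching nothing.
It also fails if it takes over 112 s, if anything falls off the work surface, if the arm or the gripper's body presses on something with over 40 N, if the wrist force passes 120 N, or if a joint passes its speed limit or range.

## Robot

A 6-joint arm with a two-finger parallel gripper is mounted at the origin on a cart in front of the work surface, level with it; the furniture and walls round the work are solid. World frame = base frame: x ahead of the robot, y to its left, z up, the work surface at z = 0. Lengths are in m, angles in rad, forces in N, time in s.
With the tool pointing down it reaches from about 0.3 to 0.875 m from the base axis. Payload 6.4 kg.
Tool frame: the origin (TCP) lies at the very end of the fingers, on their centre line; the grasp point (between the pads) lies 19 mm behind it; z points along the fingers, y is the line along which they close (so a half turn about z gives the same grasp; the last joint's range is limited). The gripper opens to 85 mm and grips with 20 to 120 N. Pads are 22 mm wide; open, the fingers measure 114 mm over their backs; the gripper's body (76 mm by 85 mm) begins 54 mm behind the grasp point. The pads swing forward as they close: fully open they stand 13 mm farther back than shut.
Start: joints at [1.106, 0.181, 1.607, -0, 1.354, -0.206], TCP at [0.147, 0.556, 0.231] pointing down, gripper open.
Joint ranges: [-2.99, 2.99], [-0.89, 2.07], [0.3, 2.58], [-1.14, 4.28], [0, 2.63], [-3.12, 3.12]. Speed limits (rad/s): [2.57, 2.57, 3.01, 3.14, 3.14, 3.14].

## Interface

Orientations are given as a unit quaternion [w, x, y, z].
In Python, from bench import ctrl, camera, calibration, order, outline_of gives the robot as it stands.
- The arm moves only by the tool move_arm, never from a script. Its argument "series" is a list that holds one entry, the list of rows, each a list of 5 numbers: the opening, from 0 (shut) to 1 (fully open), then the shift along the tool's x, y, z in mm, then the turn about the tool's z in rad. A call has exactly 10 rows; each row is the pose to reach, as a shift and turn from the pose commanded when the call began, along the tool's axes at that moment; what a row does not reach only later rows make up. A row lasts 1/12 s, in which the tool goes at most 41.7 mm and 7.16 degrees, less where a joint would pass 70% of its speed; a pose out of reach is approached as far as the arm can. A call with a gripper value outside its range is refused whole. The fingers move at their own pace and stop on an object; the grip force is fixed at half the most. Time passes only in rows, so rows that repeat a pose let the fingers close, or fill a call up. It gives the time, the measured TCP pose, the force, the opening and the grip force at its end, in the units of the state.
- ctrl.get_obs(): the state, without advancing time (a new reading comes with each control period).
- camera(name): name is "side" or "top" or "wrist"; returns (picture, depth): 480x640x3 uint8, blue, green, red; 480x640 float32, m along the optical axis (not along the pixel's ray), 0 where there is no reading.
- calibration(name): a dict with "intrinsics" (3x3 intrinsics, pixels), "rvec" (rotation vector, rad) and "tvec" (3), from world to camera coordinates, as OpenCV has them. Camera axes: x right, y down, z forward; pixel columns grow to the right and rows downward; lengths in m; the calibration is good to about 2 mm. A picture is of the moment at which its call begins: read the wrist's pose just before it. calibration takes no time and is no camera call; for the wrist camera it gives the pose at the moment of the call.
- order.hand_in(): hands the job in; it is judged then, once.
Trained networks look in the newest picture that a camera, given by its name, has taken for a name from the list of things; names that differ only in an ending like _2 or _b are one class to them, and where a whole thing is asked for, a point or a joint stands for the part that bears it (a point fixed in the world has none). Each returns a list of dicts, best first, with "conf" (0 to 1); they miss things now and then, are a little off and sometimes report something else, mostly with a low value. They report only what shows in the picture. A call takes as long as a camera call. They do not tell look-alikes from the thing itself.
- outline_of(target, camera): "region" (480x640 bool, what is visible of it) and "bbox" ([centre column, centre row, width, height] in pixels, round what is visible of it).
The state is a dict: "time_s": time; "q": joint angles; "dq": joint speeds; "joint_efforts": joint torques, N m; "eef_pos": TCP position; "eef_rot": TCP orientation; "wrist_force": force on the tool from outside, world axes, zero at the start; "torque": the same for the moment, N m; "opening": opening from 0.0 (shut) to 1.0 (fully open); "grasp_force": force on a finger pad.
Only numpy, scipy, OpenCV 4.12 (cv2) and the standard library are available. Lean on these libraries where they do the work, as an engineer would, in place of code of your own. Each camera call takes 0.05 s, during which the arm holds its last target. There are 200 camera calls.

## Working session

There is one attempt and no reset: what is moved stays moved. The work goes in short steps, Python scripts to look and compute and a tool call to move; the robot and the scene stay as the last step left them, time stands still between calls to the robot, and variables do not carry over. Pictures are saved under pics/ and viewed, at most 15 in all, crops included, and the job is handed in when it is done.

Besides the shell and the picture viewer there is one more tool, called after "Emit:" as name(argument=value, ...) on one line, values as JSON. move_arm: Moves the arm, as the interface text tells. Its arguments: {"type":"object","properties":{"series":{"type":"array","items":{"type":"array","items":{"type":"array","items":{"type":"number"}}}}},"required":["series"]}

```bash
mkdir -p pics; cat > h.py <<'E'
import numpy as np, cv2
from bench import ctrl, camera, calibration, order, outline_of
def cal(n):
    c=calibration(n); R,_=cv2.Rodrigues(np.array(c["rvec"],float)); return np.array(c["intrinsics"]),R,np.array(c["tvec"],float).ravel()
def ray(n,uv,z,c=None):
    K,R,t=c or cal(n); uv=np.atleast_2d(uv).astype(float)
    d=(np.linalg.inv(K)@np.c_[uv,np.ones(len(uv))].T).T@R; o=-R.T@t
    return o+d*((z-o[2])/d[:,2])[:,None]
def proj(n,p,c=None):
    K,R,t=c or cal(n); q=(np.atleast_2d(p)@R.T+t)@K.T; return q[:,:2]/q[:,2:]
def rect(n,m,z,c=None):
    v,u=np.nonzero(m); P=ray(n,np.c_[u,v],z,c)[:,:2]
    (x,y),(w,h),a=cv2.minAreaRect((P*1000).astype(np.float32)); mean=P.mean(0)
    e=np.linalg.eigh(np.cov(P.T))[1][:,1]
    return np.round([x,y,w,h],1),np.round(mean*1000,1),round(float(np.arctan2(e[1],e[0])),3)
E
python3 - <<'E'
from h import *
o=ctrl.get_obs();print(o["time_s"],o["eef_pos"],o["eef_rot"],o["opening"])
Z=dict(bottle_mid=.06,cap_mid=.016,tweezers_mid=.009,trim_mid=.013,pad_bottle_top=.006,pad_cap_top=.006,pad_tweezers_top=.006,pad_trim_top=.006,clip_tub=.042,tape=.025)
for n in("top","side"):
    p,d=camera(n);cv2.imwrite(f"pics/{n}0.png",p)
    K,R,t=cal(n);print(n,"cam at",-R.T@t)
    for k,z in Z.items():
        for r in outline_of(k,n)[:3]:
            if r["conf"]>.2: print(k,round(r["conf"],2),np.round(r["bbox"]),r["region"].sum(),*rect(n,r["region"],z) if r["region"].sum()>5 else "")
E
```

```text
0.0 [0.14684694 0.55534843 0.23036107] [-3.08682515e-04  1.29019118e-01  9.91641698e-01 -8.45586206e-04] 0.998665212628771
top cam at [ 0.35075362 -0.02622157  1.20235597]
bottle_mid 0.49 [451. 285.  25.  13.] 248 [ 429.8 -372.8   35.    52.3] [ 430.  -372.8] 1.794
cap_mid 0.41 [352. 247.   9.   9.] 71 [ 564.2 -153.2   21.4   24.6] [ 564.2 -153.8] 2.808
tweezers_mid 0.65 [176. 276.  11.   8.] 46 [554.2 328.4  12.9  25.4] [554.4 328.7] 1.77
tweezers_mid 0.28 [429. 236.  35.  34.] 820 [ 571.7 -357.4   78.4   81.4] [ 571.1 -357.9] 3.049
trim_mid 0.54 [270. 254.  10.  32.] 162 [576.4  67.4  80.7  15.4] [575.3  67.4] -3.02
trim_mid 0.5 [327. 269.   9.  30.] 185 [518.7 -68.7  16.5  81.7] [519.  -68.6] 3.139
pad_bottle_top 0.69 [370. 295.  36.  35.] 937 [ 436.  -174.9   82.3   82.1] [ 434.9 -174.6] 0.797
pad_cap_top 0.72 [429. 236.  36.  28.] 824 [ 570.7 -357.7   79.6   79.6] [ 570.3 -358. ] 1.041
pad_tweezers_top 0.79 [276. 314.  64.  40.] 1359 [428.7  78.7  62.4 151.8] [428.6  78.9] 1.709
pad_trim_top 0.62 [197. 315.  58.  26.] 1368 [454.2 287.3 151.7  62.1] [453.6 287.1] 1.39
clip_tub 0.
[... 789 characters left out ...]
 36.] 1420 [ 435.3 -180.1   81.6   88.5] [ 434.9 -181.4] 1.662
pad_bottle_top 0.63 [246. 202.  24.  31.] 610 [454.6 282.  150.9  58. ] [454.3 278.7] 1.45
pad_bottle_top 0.43 [390. 276.  36.  34.] 1032 [743.  -88.1 118.8  82.3] [740.2 -86.7] 1.169
pad_cap_top 0.68 [345. 391.  59.  49.] 2090 [ 570.2 -362.5   82.8   80.4] [ 569.9 -363.9] 1.526
pad_tweezers_top 0.78 [240. 247.  35.  46.] 1055 [428.   74.3  62.9 160.1] [428.1  70. ] 1.67
pad_trim_top 0.93 [246. 202.  26.  33.] 641 [453.7 280.1 154.4  60.1] [452.6 277.8] 1.419
clip_tub 0.66 [389. 276.  34.  34.] 978 [ 725.4 -129.8  108.    76.2] [ 722.2 -127.3] 1.152
tape 0.82 [367. 223.  42.  34.] 762 [746.4  97.8 128.2  95.9] [744.9  94.4] 1.174
```

View pics/top0.png

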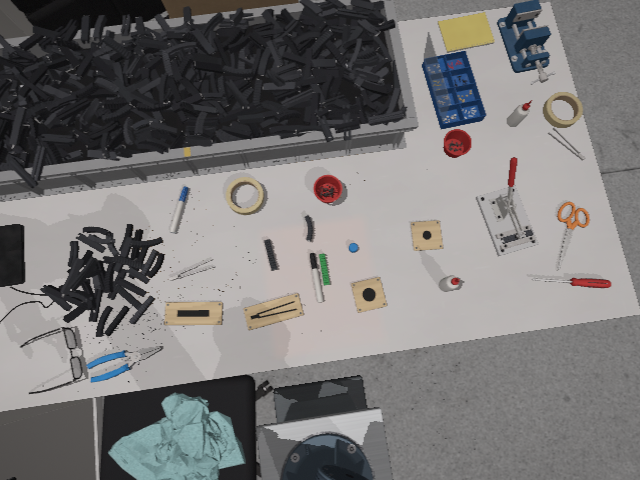

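View pics/side0.png

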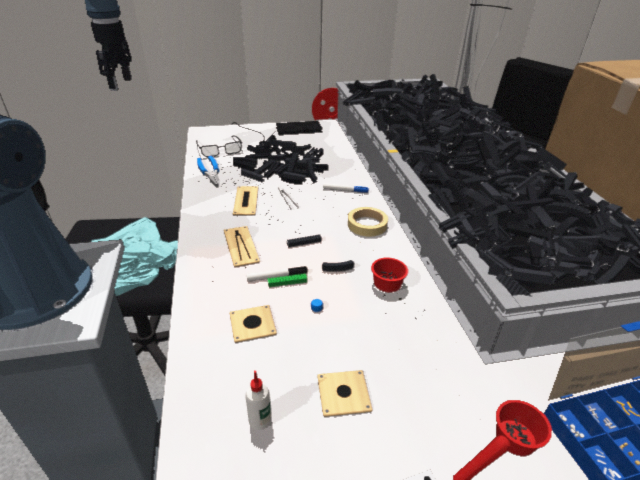

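The top view shows these candidates:
- **Bottle:** (451,283). The spare at (518,113), by the clamp, is not part of the job.
- **Cap:** (352,247).
- **Tweezers:** (192,269). The spare is at (567,143).
- **Black straight trim:** (271,254). The green one at (325,269) is the look-alike and the one at (309,228) is bent.
- **Boards:** bottle (369,295), cap (427,236), tweezers (275,311), trim (194,314).

The side view agrees. I'm confirming the choice in one enlarged crop while working out the first move.

```bash
cat >> h.py <<'E'
def go(x,y,z,yaw=None,o=None):
    """print shift (tool mm) and turn from present pose; x,y,z in mm"""
    from scipy.spatial.transform import Rotation as Ro
    o=o or ctrl.get_obs(); w=o["eef_rot"]; R=Ro.from_quat([w[1],w[2],w[3],w[0]]).as_matrix()
    s=R.T@(np.array([x,y,z])-np.array(o["eef_pos"])*1000); yw=np.arctan2(R[1,1],R[0,1])
    t=0 if yaw is None else -((yaw-yw+np.pi/2)%np.pi-np.pi/2)
    print("shift",np.round(s,1),"turn",round(float(t),3),"yaw now",round(float(yw),3),"q6",np.round(o["q"][5],2),"q1",np.round(o["q"][0],2))
E
python3 - <<'E'
from h import *
go(450,100,230,1.571)
o=ctrl.get_obs();K,R,t=cal("wrist");print("wrist cam",-R.T@t, K[0,0],"axis",R[2])
p=cv2.imread("pics/top0.png")[180:340,160:480];cv2.imwrite("pics/crop.png",cv2.resize(p,None,fx=2.5,fy=2.5,interpolation=cv2.INTER_CUBIC))
E
```

```text
shift [-409.4 -363.2    1.3] turn -0.259 yaw now 1.312 q6 -0.21 q1 1.11
wrist cam [0.07999117 0.57388393 0.37490217] 425.4433315342715 axis [ 0.26382204 -0.0701621  -0.96201622]
```

View pics/crop.png

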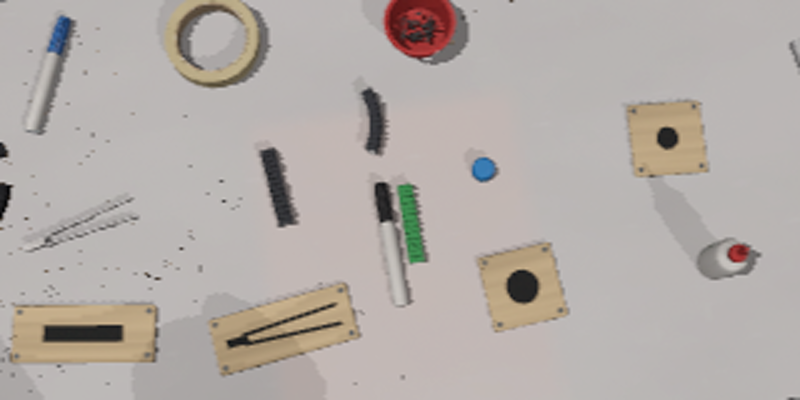

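The crop confirms it: straight black trim at crop (278,187), green one at (412,223), bent one at (373,120), job tweezers at (80,225), larger disc at (521,286). Moving off.

Emit:
move_arm(series=[[[0.7, -37, -33, 0, -0.03], [0.7, -75, -67, 0, -0.06], [0.7, -112, -100, 0, -0.1], [0.7, -140, -133, 0, -0.13], [0.7, -170, -167, 0, -0.16], [0.7, -190, -205, 0, -0.19], [0.7, -210, -245, 0, -0.22], [0.7, -230, -280, 0, -0.259], [0.7, -245, -315, 0, -0.259], [0.7, -260, -350, 0, -0.259]]])

```text
time_s: 1.93
eef_pos: [0.3048, 0.1742, 0.2315]
eef_rot: [0.001, -0.001, 1.0, 0.0]
wrist_force: [1.7, -0.4, 0.6]
opening: 0.701
grasp_force: 0.0
```

```bash
python3 - <<'E'
from h import *
print(ctrl.get_obs()["eef_pos"])
go(435,-365,230,1.571); 
E
```

```text
[0.30476493 0.17421726 0.23154061]
shift [-129.6 -539.4    1.7] turn 0.001 yaw now 1.572 q6 -1.39 q1 0.18
```

Emit:
move_arm(series=[[[0.8, -40, -20, 0, 0], [0.8, -60, -58, 0, 0], [0.8, -75, -97, 0, 0], [0.8, -90, -135, 0, 0], [0.8, -100, -175, 0, 0], [0.8, -110, -215, 0, 0], [0.8, -120, -255, 0, 0], [0.8, -130, -295, 0, 0], [0.8, -130, -335, 0, 0], [0.8, -130, -375, 0, 0]]])

```text
time_s: 2.77
eef_pos: [0.4347, -0.2015, 0.2314]
eef_rot: [0.0, 0.0, 1.0, -0.0]
wrist_force: [1.2, 0.0, 0.5]
opening: 0.8
grasp_force: 0.0
```

Emit:
move_arm(series=[[[0.8, 0, -40, 0, 0], [0.8, 0, -80, 0, 0], [0.8, 0, -120, 0, 0], [0.8, 0, -150, 0, 0], [0.8, 0, -164, 0, 0], [0.8, 0, -164, 0, 0], [0.8, 0, -164, 0, 0], [0.8, 0, -164, 0, 0], [0.8, 0, -164, 0, 0], [0.8, 0, -164, 0, 0]]])

```text
time_s: 3.6
eef_pos: [0.4352, -0.3616, 0.2315]
eef_rot: [0.0, -0.001, 1.0, 0.0]
wrist_force: [0.1, 0.5, 0.1]
opening: 0.795
grasp_force: 0.0
```

```bash
cat >> h.py <<'E'
def look(names,pic=None):
    o=ctrl.get_obs(); c=cal("wrist"); p,d=camera("wrist")
    if pic: cv2.imwrite(f"pics/{pic}.png",p)
    print(np.round(o["time_s"],2),"tcp",np.round(np.array(o["eef_pos"])*1000,1),"open",round(o["opening"],3))
    for k,z in names.items():
        for r in outline_of(k,"wrist")[:3]:
            if r["conf"]>.2 and r["region"].sum()>20: print(k,round(r["conf"],2),np.round(r["bbox"]),r["region"].sum(),*rect("wrist",r["region"],z,c))
    return p,d,c
E
python3 - <<'E'
from h import *
p,d,c=look(dict(bottle_mid=.084,pad_cap_top=.006),"w1")
m=outline_of("bottle_mid","wrist")[0]["region"]
K,R,t=c
v,u=np.nonzero(m&(d>0)); z=d[v,u]; P=((np.linalg.inv(K)@(np.c_[u,v,np.ones(len(u))]*z[:,None]).T).T-t)@R
for a,b in((.02,.05),(.05,.08),(.08,.09),(.09,.105),(.108,.122)):
    q=P[(P[:,2]>a)&(P[:,2]<b)]
    if len(q): print(a,len(q),np.round(1000*np.r_[q[:,:2].min(0),q[:,:2].max(0)]),np.round(1000*np.median(q,axis=0)))
E
```

```text
3.6 tcp [ 435.2 -361.6  231.5] open 0.795
bottle_mid 0.89 [291. 207.  49.  56.] 2298 [ 423.2 -380.6   33.6   41. ] [ 423.2 -379.9] 2.837
pad_cap_top 0.65 [321. 343.  84.  83.] 5998 [ 569.8 -359.9   80.1   80.6] [ 568.5 -359.3] -2.727
0.02 215 [ 412. -397.  431. -364.] [ 414. -377.   37.]
0.05 1360 [ 412. -399.  448. -365.] [ 423. -379.   74.]
0.08 40 [ 421. -388.  430. -373.] [ 423. -379.   88.]
0.09 450 [ 421. -391.  439. -373.] [ 428. -381.   97.]
0.108 88 [ 427. -385.  432. -379.] [ 429. -382.  118.]
```

View pics/w1.png

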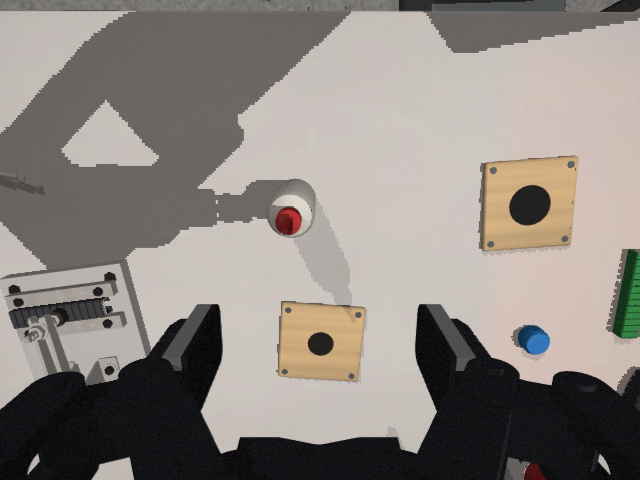

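The wrist view shows the bottle at (291,207), the smaller disc at (321,343), the larger disc at (530,205) and the cap at (534,340). I'll measure the discs and cap from the same picture.

```bash
python3 - <<'E'
from h import *
p=cv2.imread("pics/w1.png").astype(int); m=p.max(2)<70; c=cal("wrist")
for nm,u,v,z in(("padB",530,205,.006),("padC",321,343,.006)):
    n,l=cv2.connectedComponents(m.astype(np.uint8)); print(nm,rect("wrist",l==l[v,u],z,c))
b=(p[:,:,0]-p[:,:,2]>60); n,l=cv2.connectedComponents(b.astype(np.uint8)); print("cap",rect("wrist",l==l[336,534],.012,c))
go(430,-382,52,1.571)
E
```

```text
padB (array([ 435.2, -176.8,   35. ,   34.8]), array([ 435. , -176.8]), 1.279)
padC (array([ 571. , -360.7,   22.6,   23.2]), array([ 570.9, -360.6]), 2.177)
cap (array([ 563.4, -158.4,   33.2,   23.8]), array([ 563.2, -157.8]), -2.363)
shift [  5.1 -19.4 179.5] turn 0.001 yaw now 1.572 q6 -2.48 q1 -0.9
```

Emit:
move_arm(series=[[[0.8, 5, -19, 0, 0], [0.8, 5, -19.4, 30, 0], [0.8, 5, -19.4, 65, 0], [0.8, 5, -19.4, 100, 0], [0.8, 5, -19.4, 130, 0], [0.8, 5, -19.4, 155, 0], [0.8, 5, -19.4, 172, 0], [0.8, 5, -19.4, 179, 0], [0.8, 5, -19.4, 179, 0], [0.8, 5, -19.4, 179, 0]]])

```text
time_s: 4.63
eef_pos: [0.4301, -0.3828, 0.0529]
eef_rot: [0.0, -0.0, 1.0, -0.0]
wrist_force: [0.1, 0.3, 0.5]
opening: 0.799
grasp_force: 0.0
```

Emit:
move_arm(series=[[[0.3, 0, 0, 0, 0], [0.2, 0, 0, 0, 0], [0.2, 0, 0, 0, 0], [0.2, 0, 0, 0, 0], [0.2, 0, 0, 0, 0], [0.2, 0, 0, 0, 0], [0.2, 0, 0, 0, 0], [0.2, 0, 0, 0, 0], [0.2, 0, 0, 0, 0], [0.2, 0, 0, 0, 0]]])

```text
time_s: 5.47
eef_pos: [0.4306, -0.3836, 0.0542]
eef_rot: [0.001, -0.0, 1.0, -0.001]
wrist_force: [-1.0, 1.1, 5.7]
opening: 0.392
grasp_force: 59.3
```

Emit:
move_arm(series=[[[0.2, 0, 0, -15, 0], [0.2, 0, 0, -40, 0], [0.2, -2, 20, -50, 0], [0.2, -5, 50, -50, 0], [0.2, -5, 85, -50, 0], [0.2, -5, 120, -50, 0], [0.2, -5, 155, -50, 0], [0.2, -5, 185, -50, 0], [0.2, -5, 206, -50, 0], [0.2, -5, 206, -50, 0]]])

```text
time_s: 6.3
eef_pos: [0.434, -0.1725, 0.1023]
eef_rot: [-0.0, -0.002, 1.0, 0.001]
wrist_force: [-0.2, 0.8, -1.8]
opening: 0.383
grasp_force: 60.2
```

```bash
python3 - <<'E'
from h import *
go(435.1,-176.8,61)
p,d,c=look(dict(bottle_mid=.084,pad_bottle_top=.006),"w2")
E
```

```text
shift [-1.1 -4.4 41.3] turn 0.0 yaw now 1.574 q6 -2.21 q1 -0.63
6.3 tcp [ 434.  -172.5  102.3] open 0.383
bottle_mid 0.93 [317. 339. 103. 210.] 13983 [ 456.2 -172.6   42.1   97.9] [ 447.7 -172.2] 3.108
pad_bottle_top 0.94 [310. 238. 144. 122.] 11775 [ 431.7 -176.5   74.1   79.5] [ 421.8 -178. ] 1.699
pad_bottle_top 0.52 [625. 245.  30.  95.] 2378 [436.3   8.8  61.4  16.1] [436.6  10. ] -2.97
```

View pics/w2.png

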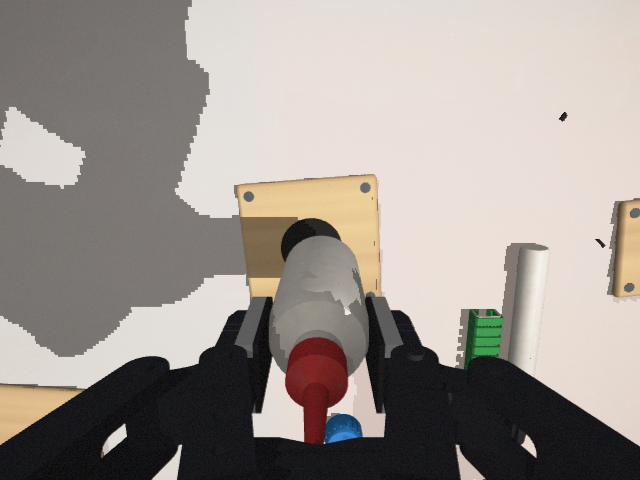

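The bottle hangs upright over the larger disc at (310,238), with no slip. Lowering part way.

Emit:
move_arm(series=[[[0.2, 0, 0, 0, 0], [0.2, 0, 0, 10, 0], [0.2, 0, 0, 20, 0], [0.2, 0, 0, 30, 0], [0.2, 0, 0, 36, 0], [0.2, 0, 0, 36, 0], [0.2, 0, 0, 36, 0], [0.2, 0, 0, 36, 0], [0.2, 0, 0, 36, 0], [0.2, 0, 0, 36, 0]]])

```text
time_s: 7.28
eef_pos: [0.4351, -0.1767, 0.0668]
eef_rot: [0.0, -0.0, 1.0, -0.0]
wrist_force: [-0.2, -0.1, -1.0]
opening: 0.388
grasp_force: 60.2
```

Emit:
move_arm(series=[[[0.2, 0, 0, 3, 0], [0.2, 0, 0, 5, 0], [0.2, 0, 0, 6.3, 0], [0.2, 0, 0, 6.3, 0], [0.2, 0, 0, 6.3, 0], [0.5, 0, 0, 6.3, 0], [0.7, 0, 0, 6.3, 0], [0.8, 0, 0, 6.3, 0], [0.8, 0, 0, 6.3, 0], [0.8, 0, 0, 6.3, 0]]])

```text
time_s: 8.12
eef_pos: [0.4347, -0.1765, 0.0599]
eef_rot: [-0.0, -0.0, 1.0, 0.0]
wrist_force: [-0.2, 0.3, 0.1]
opening: 0.798
grasp_force: 0.0
```

Emit:
move_arm(series=[[[0.8, 0, 0, -20, 0], [0.8, 0, 0, -50, 0], [0.8, 0, 0, -85, 0], [0.8, 0, 0, -120, 0], [0.8, -10, 0, -150, 0], [0.8, -50, 0, -170, 0], [0.8, -80, 0, -170, 0], [0.8, -100, 10, -170, 0], [0.8, -100, 18, -170, 0], [0.8, -100, 18, -170, 0]]])

```text
time_s: 8.95
eef_pos: [0.5349, -0.157, 0.2294]
eef_rot: [-0.001, -0.001, 1.0, 0.001]
wrist_force: [0.1, -0.5, -0.1]
opening: 0.8
grasp_force: 0.0
```

```bash
python3 - <<'E'
from h import *
p,d,c=look(dict(cap_mid=.012,bottle_mid=.084),"w3")
m=outline_of("bottle_mid","wrist")[0]["region"]
K,R,t=c
v,u=np.nonzero(m&(d>0)); z=d[v,u]; P=((np.linalg.inv(K)@(np.c_[u,v,np.ones(len(u))]*z[:,None]).T).T-t)@R
for a,b in((.05,.08),(.08,.09),(.115,.13)):
    q=P[(P[:,2]>a)&(P[:,2]<b)]
    if len(q): print(a,len(q),np.round(1000*np.r_[q[:,:2].min(0),q[:,:2].max(0)]),np.round(1000*np.median(q,axis=0)))
b=(p[:,:,0].astype(int)-p[:,:,2]>60).astype(np.uint8); n,l,s,ce=cv2.connectedComponentsWithStats(b)
for i in range(1,n):
    if s[i,4]>150:
        v,u=np.nonzero((l==i)&(d>0)); z=d[v,u]; P=((np.linalg.inv(K)@(np.c_[u,v,np.ones(len(u))]*z[:,None]).T).T-t)@R*1000
        q=P[P[:,2]>13]; print("cap top",s[i],len(q),np.round(q.min(0)),np.round(q.max(0)),np.round(q.mean(0),1))
go(564,-157,3,1.571)
E
```

```text
8.95 tcp [ 534.9 -157.   229.4] open 0.8
cap_mid 0.91 [322. 241.  28.  31.] 685 [ 564.5 -155.    24.6   27.4] [ 564.3 -155.2] 3.097
bottle_mid 0.93 [290.  76.  54.  64.] 2668 [ 436.5 -173.4   36.3   34.5] [ 436.7 -173.8] -2.617
0.05 692 [ 417. -193.  453. -157.] [ 442. -172.   77.]
0.08 1098 [ 420. -190.  450. -159.] [ 438. -172.   82.]
0.115 99 [ 433. -177.  437. -172.] [ 436. -174.  125.]
cap top [306 225  29  30 642] 567 [ 553. -167.   13.] [ 576. -143.   19.] [ 564.2 -155.1   16.4]
shift [-30.3   1.7 226.7] turn -0.0 yaw now 1.571 q6 -2.07 q1 -0.5
```

View pics/w3.png

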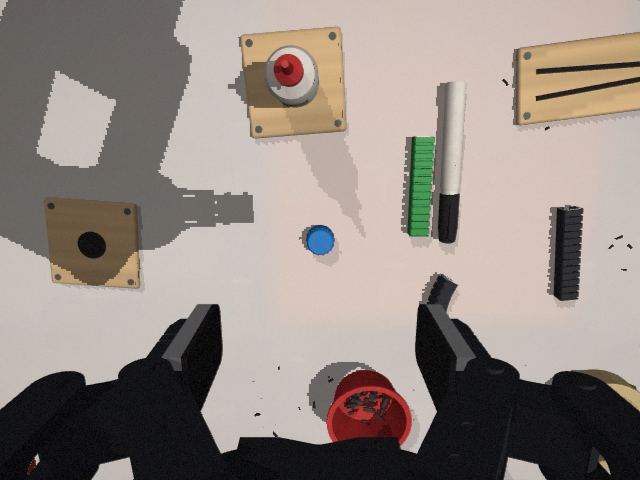

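The bottle stands centred on its board at (291,75), the cap is at (320,240), and the black trim is at (567,253). Taking the cap.

Emit:
move_arm(series=[[[0.6, -29, 2, 20, 0], [0.6, -29, 2, 55, 0], [0.6, -29, 2, 90, 0], [0.6, -29, 2, 125, 0], [0.6, -29, 2, 160, 0], [0.6, -29, 2, 190, 0], [0.6, -29, 2, 212, 0], [0.6, -29, 2, 225, 0], [0.6, -29, 2, 226.5, 0], [0.6, -29, 2, 226.5, 0]]])

```text
time_s: 9.98
eef_pos: [0.5634, -0.1568, 0.0035]
eef_rot: [-0.0, 0.0, 1.0, 0.0]
wrist_force: [-0.1, -0.7, 0.7]
opening: 0.596
grasp_force: 0.0
```

Emit:
move_arm(series=[[[0.4, 0, 0, 0, 0], [0.2, 0, 0, 0, 0], [0.1, 0, 0, 0, 0], [0.1, 0, 0, 0, 0], [0.1, 0, 0, 0, 0], [0.1, 0, 0, 0, 0], [0.1, 0, 0, 0, 0], [0.1, 0, 0, 0, 0], [0.1, 0, 0, 0, 0], [0.1, 0, 0, 0, 0]]])

```text
time_s: 10.82
eef_pos: [0.5653, -0.1573, 0.0058]
eef_rot: [0.002, -0.0, 1.0, -0.001]
wrist_force: [-1.1, -1.2, 5.9]
opening: 0.236
grasp_force: 58.5
```

Emit:
move_arm(series=[[[0.1, 0, 0, -20, 0], [0.1, 0, 0, -55, 0], [0.1, 0, -30, -80, 0], [0.1, 10, -65, -90, 0], [0.1, 30, -100, -90, 0], [0.1, 45, -135, -90, 0], [0.1, 60, -170, -90, 0], [0.1, 60, -195, -90, 0], [0.1, 60, -204, -90, 0], [0.1, 60, -204, -90, 0]]])

```text
time_s: 11.65
eef_pos: [0.5039, -0.3634, 0.095]
eef_rot: [0.001, 0.001, 1.0, -0.001]
wrist_force: [-0.2, 0.3, -0.6]
opening: 0.243
grasp_force: 58.9
```

```bash
python3 - <<'E'
from h import *
p,d,c=look(dict(pad_cap_top=.006,cap_mid=.09),"w4")
m=(p.max(2)<70).astype(np.uint8); n,l,s,ce=cv2.connectedComponentsWithStats(m)
e=proj("wrist",[.571,-.3607,.006],c)[0]; print("exp",e)
for i in range(1,n):
    if np.hypot(*(ce[i]-e))<40 and s[i,4]>200: print("disc",s[i],rect("wrist",l==i,.006,c))
go(571,-360.7,15,1.571)
E
```

```text
11.65 tcp [ 503.9 -363.4   95. ] open 0.243
pad_cap_top 0.64 [327. 349. 134. 128.] 4077 [ 569.8 -359.8   79.9   80.6] [ 580.2 -360.8] 2.901
exp [323.0612819  353.67782457]
disc [306 349  39  23 434] (array([ 576.9, -358. ,   12.5,   24.3]), array([ 577.2, -358. ]), 1.817)
shift [-66.9  -1.8  78.6] turn 0.001 yaw now 1.572 q6 -2.38 q1 -0.81
```

View pics/w4.png

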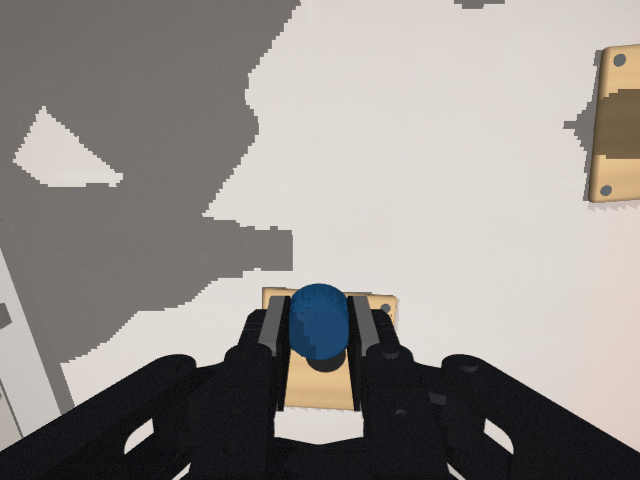

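The cap hangs level at (320,320), with the small disc just behind it at (325,360). Moving over the disc and down.

Emit:
move_arm(series=[[[0.1, -25, 1, 0, 0], [0.1, -55, 1, 0, 0], [0.1, -67, 1, 15, 0], [0.1, -67, 1, 35, 0], [0.1, -67, 1, 55, 0], [0.1, -67, 1, 70, 0], [0.1, -67, 1, 77, 0], [0.1, -67, 1, 77, 0], [0.1, -67, 1, 77, 0], [0.1, -67, 1, 77, 0]]])

```text
time_s: 12.63
eef_pos: [0.5716, -0.3599, 0.0179]
eef_rot: [0.001, -0.0, 1.0, -0.001]
wrist_force: [-1.4, -0.1, 0.2]
opening: 0.24
grasp_force: 58.9
```

Emit:
move_arm(series=[[[0.1, 0, 0, 3, 0], [0.1, 0, 0, 5, 0], [0.1, 0, 0, 6.3, 0], [0.1, 0, 0, 6.3, 0], [0.1, 0, 0, 6.3, 0], [0.3, 0, 0, 6.3, 0], [0.45, 0, 0, 6.3, 0], [0.6, 0, 0, 6.3, 0], [0.6, 0, 0, 6.3, 0], [0.6, 0, 0, 6.3, 0]]])

```text
time_s: 13.47
eef_pos: [0.5706, -0.3594, 0.0099]
eef_rot: [-0.0, -0.0, 1.0, 0.0]
wrist_force: [-0.1, -0.0, -0.3]
opening: 0.597
grasp_force: 0.0
```

Emit:
move_arm(series=[[[0.6, 0, 0, -20, 0], [0.6, 0, 0, -50, 0], [0.6, 0, 0, -85, 0], [0.6, 10, 0, -120, 0], [0.6, 30, 10, -155, 0], [0.6, 50, 40, -190, 0], [0.6, 60, 80, -210, 0], [0.6, 60, 120, -220, 0], [0.6, 60, 160, -220, 0], [0.6, 60, 160, -220, 0]]])

```text
time_s: 14.3
eef_pos: [0.5107, -0.1947, 0.2318]
eef_rot: [0.001, -0.002, 1.0, 0.0]
wrist_force: [-0.1, 0.0, -0.7]
opening: 0.598
grasp_force: 0.0
```

```bash
python3 - <<'E'
from h import *
p,d,c=look(dict(pad_cap_top=.006,cap_mid=.018,bottle_mid=.084,pad_bottle_top=.006),"w5")
p2,_=camera("top"); print([ (rect("top",outline_of(k,"top")[0]["region"],z)) for k,z in (("cap_mid",.018),("pad_cap_top",.006))])
cv2.imwrite("pics/w5b.png",np.hstack([cv2.resize(p,(640,480))]))
go(557,277,230,1.571)
E
```

```text
14.3 tcp [ 510.7 -194.7  231.8] open 0.598
pad_cap_top 0.9 [136. 268.  88.  93.] 6389 [ 569.8 -358.8   80.7   80.1] [ 568.1 -358.1] 1.096
cap_mid 0.61 [137. 272.  35.  28.] 754 [ 569.8 -358.1   24.7   31. ] [ 569.6 -358.2] 2.211
bottle_mid 0.64 [348. 113.  49.  55.] 2362 [ 435.1 -176.1   33.8   34.8] [ 435.  -175.8] 1.93
pad_bottle_top 0.59 [340. 112.  97. 107.] 7331 [ 434.7 -176.1   80.2   80.1] [ 433.7 -177.9] 3.115Traceback (most recent call last):
  File "<stdin>", line 3, in <module>
IndexError: list index out of range
```

View pics/w5.png

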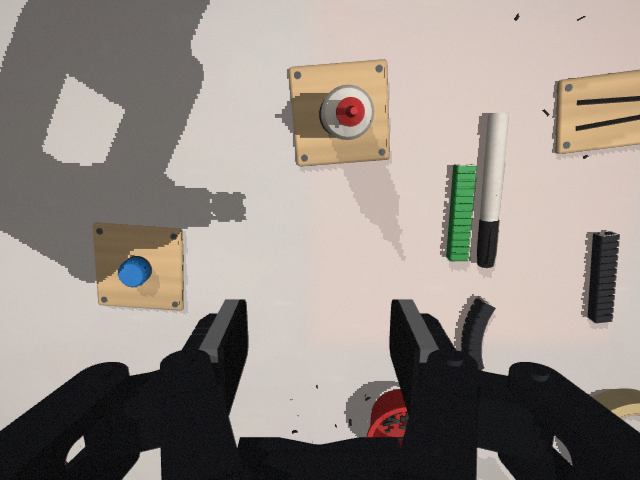

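Bottle and cap both sit centred to within about 1 mm (bottle (348,112), cap (137,270)). On to the tweezers.

Emit:
move_arm(series=[[[0.6, 0, 25, 0, 0], [0.6, 0, 65, 0, 0], [0.6, 0, 105, 0, 0], [0.6, 0, 145, 0, 0], [0.6, 0, 185, 0, 0], [0.6, 0, 225, 0, 0], [0.6, 0, 265, 0, 0], [0.6, 0, 305, 0, 0], [0.6, 0, 345, 0, 0], [0.6, 0, 385, 0, 0]]])

```text
time_s: 15.48
eef_pos: [0.511, 0.1865, 0.2298]
eef_rot: [-0.0, 0.001, 1.0, -0.0]
wrist_force: [0.9, 0.2, 1.0]
opening: 0.601
grasp_force: 0.0
```

Emit:
move_arm(series=[[[0.6, 0, 40, 0, 0], [0.6, 0, 70, 0, 0], [0.6, 0, 80, 0, 0], [0.6, 0, 80, 0, 0], [0.6, 0, 80, 0, 0], [0.6, 0, 80, 0, 0], [0.6, 0, 80, 0, 0], [0.6, 0, 80, 0, 0], [0.6, 0, 80, 0, 0], [0.6, 0, 80, 0, 0]]])

```text
time_s: 16.32
eef_pos: [0.5109, 0.2648, 0.2304]
eef_rot: [0.0, 0.0, 1.0, 0.0]
wrist_force: [-0.6, -0.3, 0.2]
opening: 0.604
grasp_force: 0.0
```

```bash
python3 - <<'E'
from h import *
p,d,c=look(dict(tweezers_mid=.006,pad_tweezers_top=.006,pad_trim_top=.006,trim_mid=.013),"w6")
E
```

```text
16.32 tcp [510.9 264.8 230.4] open 0.604
tweezers_mid 0.58 [337. 267. 136.  48.] 1331 [563.8 281.1  24.9 123.3] [564.5 284.6] 1.79
pad_tweezers_top 0.91 [ 95. 103. 189.  98.] 13664 [428.1  79.8  60.8 149.9] [426.9  80.8] 1.698
pad_trim_top 0.84 [345. 137. 187.  96.] 13046 [453.3 287.9 150.1  60.8] [452.6 287. ] 1.435
trim_mid 0.68 [101. 277.  44.  89.] 2241 [576.6  70.3  87.4  23.4] [575.2  70.2] -3.045
```

View pics/w6.png

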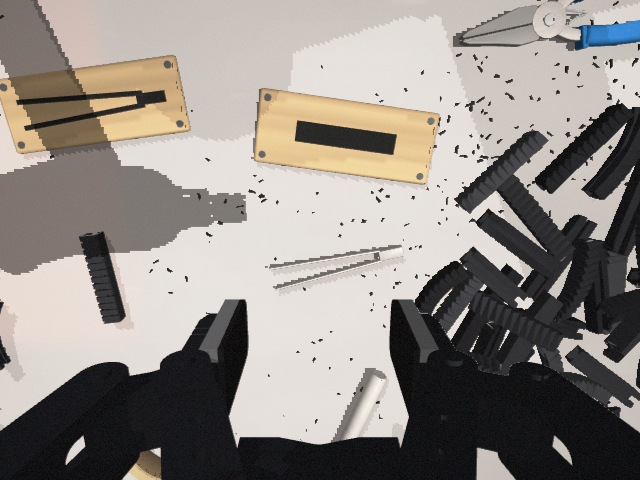

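The wrist view shows the tweezers at (337,267) with the closed end to the right (+y). The tweezers silhouette at (95,103) also has its closed end to the right. The black trim is at (101,277) and the trim board at (345,137).

```bash
cat >> h.py <<'E'
def axis(m,z,a,c):
    """centre and axis angle by mid-lines across direction a"""
    v,u=np.nonzero(m); P=ray("wrist",np.c_[u,v],z,c)[:,:2]*1000; 
    for _ in range(4):
        e=np.array([np.cos(a),np.sin(a)]); f=np.array([-e[1],e[0]]); s=P@e; t=P@f
        lo,hi=np.percentile(s,[.3,99.7]); b=np.linspace(lo+3,hi-3,16); q=[]
        for i in range(15):
            k=(s>=b[i])&(s<b[i+1])
            if k.sum()>4: q.append(((b[i]+b[i+1])/2,(t[k].min()+t[k].max())/2))
        q=np.array(q); k,n=np.polyfit(q[:,0],q[:,1],1); a+=np.arctan(k)
    mid=(lo+hi)/2; return np.round(mid*e+(k*mid+n)*f,1),round(float(a),3),round(hi-lo,1)
E
python3 - <<'E'
from h import *
c=cal("wrist"); p=cv2.imread("pics/w6.png"); m=(p.max(2)<45)
R={k:outline_of(k,"wrist")[0]["region"] for k in("tweezers_mid","pad_tweezers_top","pad_trim_top","trim_mid")}
print("tw",axis(R["tweezers_mid"],.006,1.75,c)); print("trim",axis(R["trim_mid"],.0065,3.1,c))
for k in("pad_tweezers_top","pad_trim_top"):
    print(k,axis(R[k],.006,1.571,c))
    g=cv2.erode(R[k].astype(np.uint8),np.ones((9,9)))
    n,l,s,ce=cv2.connectedComponentsWithStats(m.astype(np.uint8)&g); i=1+s[1:,4].argmax(); print(s[i],axis(l==i,.006,1.6,c))
E
```

```text
tw (array([564.9, 282.4]), 1.797, np.float64(121.8))
trim (array([579.2,  67.7]), 3.247, np.float64(87.6))
pad_tweezers_top (array([427.5,  80.8]), 1.696, np.float64(147.8))
[  17   91  148   39 1257] (array([427.2,  79.3]), 1.702, np.float64(120.1))
pad_trim_top (array([453.1, 288.2]), 1.435, np.float64(148.5))
[ 295  121  101   33 1638] (array([452.8, 288. ]), 1.432, np.float64(82.3))
```

Emit:
move_arm(series=[[[0.5, -20, 5, 5, 0.12], [0.5, -40, 10, 20, 0.24], [0.5, -53, 16, 40, 0.36], [0.5, -53.5, 16.7, 60, 0.48], [0.5, -53.5, 16.7, 80, 0.6], [0.5, -53.5, 16.7, 100, 0.72], [0.5, -53.5, 16.7, 115, 0.84], [0.5, -53.5, 16.7, 130, 0.96], [0.5, -53.5, 16.7, 130, 1.08], [0.5, -53.5, 16.7, 130, 1.2]]])

```text
time_s: 17.6
eef_pos: [0.5631, 0.282, 0.0984]
eef_rot: [-0.001, 0.567, 0.824, -0.001]
wrist_force: [0.3, 0.3, 0.3]
opening: 0.499
grasp_force: 0.0
```

Emit:
move_arm(series=[[[0.5, 0, 0, 0, 0.1], [0.5, 0, 0, 0, 0.145], [0.5, 0, 0, 0, 0.145], [0.5, 0, 0, 0, 0.145], [0.5, 0, 0, 0, 0.145], [0.5, 0, 0, 0, 0.145], [0.5, 0, 0, 0, 0.145], [0.5, 0, 0, 0, 0.145], [0.5, 0, 0, 0, 0.145], [0.5, 0, 0, 0, 0.145]]])

```text
time_s: 18.43
eef_pos: [0.5642, 0.2822, 0.1002]
eef_rot: [-0.0, 0.623, 0.782, 0.0]
wrist_force: [0.5, 0.1, 0.0]
opening: 0.5
grasp_force: 0.0
```

```bash
python3 - <<'E'
from h import *
p,d,c=look(dict(tweezers_mid=.006),"w7")
r=outline_of("tweezers_mid","wrist")
if r: print("tw",axis(r[0]["region"],.006,1.797,c))
go(564.4,281.5,3,.226)
E
```

```text
18.43 tcp [564.2 282.2 100.2] open 0.5
tweezers_mid 0.74 [320. 241.  39. 200.] 1640 [566.2 280.9  21.8 122.5] [562.1 297.3] 1.799
tw (array([565.7, 281.1]), 1.797, np.float64(121.8))
shift [-0.8  0.1 97.2] turn 0.0 yaw now 0.226 q6 0.05 q1 0.28
```

View pics/w7.png

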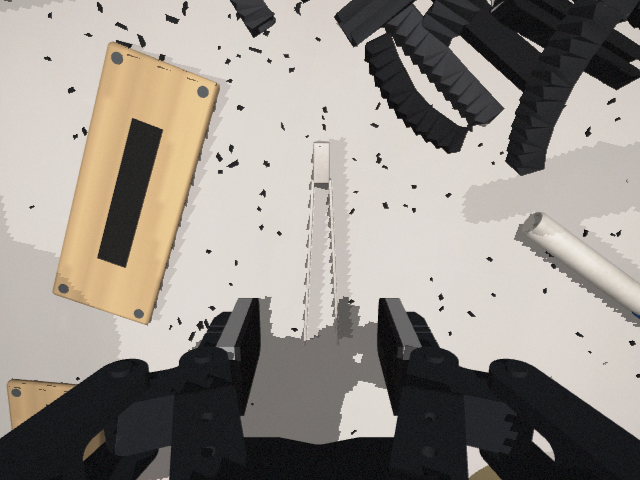

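The tweezers are lined up centrally between the fingers at (320,240), closed end away. Going down and gripping.

Emit:
move_arm(series=[[[0.5, 0, 0.5, 20, 0], [0.5, 0, 1, 45, 0], [0.5, 0, 1, 70, 0], [0.5, 0, 1, 88, 0], [0.5, 0, 1, 98, 0], [0.5, 0, 1, 98.7, 0], [0.5, 0, 1, 98.7, 0], [0.5, 0, 1, 98.7, 0], [0.5, 0, 1, 98.7, 0], [0.5, 0, 1, 98.7, 0]]])

```text
time_s: 19.42
eef_pos: [0.566, 0.2827, 0.0028]
eef_rot: [0.001, 0.623, 0.782, 0.001]
wrist_force: [-0.6, -1.2, -0.2]
opening: 0.499
grasp_force: 0.0
```

Emit:
move_arm(series=[[[0.35, 0, 0, 0, 0], [0.2, 0, 0, 0, 0], [0.1, 0, 0, 0, 0], [0.05, 0, 0, 0, 0], [0.05, 0, 0, 0, 0], [0.05, 0, 0, 0, 0], [0.05, 0, 0, 0, 0], [0.05, 0, 0, 0, 0], [0.05, 0, 0, 0, 0], [0.05, 0, 0, 0, 0]]])

```text
time_s: 20.25
eef_pos: [0.5655, 0.2826, 0.0023]
eef_rot: [0.0, 0.623, 0.782, 0.0]
wrist_force: [-2.1, -0.2, 6.6]
opening: 0.156
grasp_force: 58.7
```

Emit:
move_arm(series=[[[0.05, 0, 0, -15, 0], [0.05, 0, 0, -45, 0], [0.05, -20, -22, -70, 0.02], [0.05, -43, -47, -80, 0.04], [0.05, -67, -72, -80, 0.06], [0.05, -91, -99, -80, 0.08], [0.05, -117, -126, -80, 0.095], [0.05, -142, -154, -80, 0.095], [0.05, -166, -180, -80, 0.095], [0.05, -166, -180, -80, 0.095]]])

```text
time_s: 21.08
eef_pos: [0.423, 0.0773, 0.0812]
eef_rot: [-0.001, 0.66, 0.751, -0.002]
wrist_force: [-0.0, 0.3, -0.0]
opening: 0.156
grasp_force: 58.7
```

Emit:
move_arm(series=[[[0.05, 0, 0, 0, 0], [0.05, 0, 0, 10, 0], [0.05, 0, 0, 20, 0], [0.05, 0, 0, 20, 0], [0.05, 0, 0, 20, 0], [0.05, 0, 0, 20, 0], [0.05, 0, 0, 20, 0], [0.05, 0, 0, 20, 0], [0.05, 0, 0, 20, 0], [0.05, 0, 0, 20, 0]]])

```text
time_s: 21.92
eef_pos: [0.4271, 0.0804, 0.0617]
eef_rot: [0.0, 0.659, 0.752, 0.0]
wrist_force: [-0.2, -0.1, -0.3]
opening: 0.157
grasp_force: 58.7
```

```bash
python3 - <<'E'
from h import *
p,d,c=look(dict(tweezers_mid=.064,pad_tweezers_top=.006),"w8")
r=outline_of("tweezers_mid","wrist")
if r: print("tw",axis(r[0]["region"],.064,1.702,c))
r=outline_of("pad_tweezers_top","wrist")
if r: print("pad",axis(r[0]["region"],.006,1.702,c))
go(428,81,8.5,.131)
E
```

```text
21.92 tcp [427.1  80.4  61.7] open 0.157
tweezers_mid 0.73 [321. 297.  53. 285.] 3353 [426.2  84.7  20.7 111.4] [423. 111.] 1.702
pad_tweezers_top 0.89 [321. 254. 135. 285.] 24280 [427.7  79.6  59.6 149.5] [425.2 100.1] 1.692
tw (array([427.4,  84.9]), 1.716, np.float64(110.7))
pad (array([427.5,  80.1]), 1.693, np.float64(147.9))
shift [ 0.6  1.1 53.1] turn -0.0 yaw now 0.131 q6 -0.22 q1 -0.09
```

View pics/w8.png

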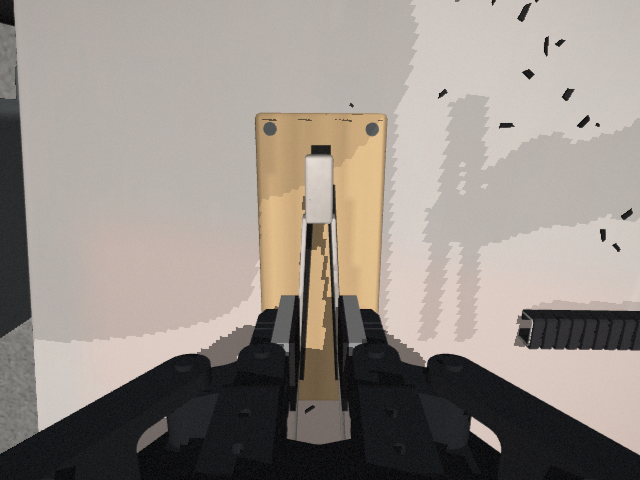

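Held along the silhouette, with the closed end at (319,155) just over the outline's end. Setting down.

Emit:
move_arm(series=[[[0.05, 0, 0, 15, 0], [0.05, 0, 0, 30, 0], [0.05, 0, 0, 42, 0], [0.05, 0, 0, 49, 0], [0.05, 0, 0, 51, 0], [0.05, 0, 0, 53.2, 0], [0.05, 0, 0, 53.2, 0], [0.05, 0, 0, 53.2, 0], [0.05, 0, 0, 53.2, 0], [0.05, 0, 0, 53.2, 0]]])

```text
time_s: 23.0
eef_pos: [0.4274, 0.0803, 0.0087]
eef_rot: [0.0, 0.659, 0.752, 0.0]
wrist_force: [-0.1, 0.6, -1.4]
opening: 0.156
grasp_force: 58.7
```

Emit:
move_arm(series=[[[0.05, 0, 0, 0, 0], [0.15, 0, 0, 0, 0], [0.3, 0, 0, 0, 0], [0.5, 0, 0, 0, 0], [0.5, 0, 0, 0, 0], [0.5, 0, 0, 0, 0], [0.5, 0, 0, -15, 0], [0.5, 0, 0, -50, 0], [0.5, 0, 0, -85, 0], [0.5, 0, 0, -120, 0]]])

```text
time_s: 23.83
eef_pos: [0.4261, 0.0804, 0.1293]
eef_rot: [-0.001, 0.659, 0.752, -0.0]
wrist_force: [0.6, -0.1, 0.4]
opening: 0.5
grasp_force: 0.0
```

```bash
python3 - <<'E'
from h import *
go(575,30,230,.1)
E
```

```text
shift [ -69.4  140.9 -101. ] turn 0.031 yaw now 0.131 q6 -0.22 q1 -0.09
```

Emit:
move_arm(series=[[[0.5, 0, 0, -30, 0], [0.5, -5, 10, -60, -0.12], [0.5, -10, 30, -85, -0.25], [0.5, -15, 50, -100, -0.37], [0.5, -24, 70, -100, -0.5], [0.5, -24, 91, -100, -0.62], [0.5, -24, 91, -100, -0.75], [0.5, -24, 91, -100, -0.87], [0.5, -24, 91, -100, -1.0], [0.5, -24, 91, -100, -1.12]]])

```text
time_s: 24.67
eef_pos: [0.5201, 0.0684, 0.2279]
eef_rot: [-0.0, 0.156, 0.988, -0.0]
wrist_force: [-0.2, 0.0, -0.3]
opening: 0.504
grasp_force: 0.0
```

Emit:
move_arm(series=[[[0.5, 0, 0, 0, -0.12], [0.5, 0, 0, 0, -0.24], [0.5, 0, 0, 0, -0.36], [0.5, 0, 0, 0, -0.42], [0.5, 0, 0, 0, -0.42], [0.5, 0, 0, 0, -0.42], [0.5, 0, 0, 0, -0.42], [0.5, 0, 0, 0, -0.42], [0.5, 0, 0, 0, -0.42], [0.5, 0, 0, 0, -0.42]]])

```text
time_s: 25.5
eef_pos: [0.5202, 0.0684, 0.2283]
eef_rot: [-0.0, -0.05, 0.999, 0.0]
wrist_force: [0.7, 0.2, -0.2]
opening: 0.5
grasp_force: 0.0
```

```bash
cat >> h.py <<'E'
def top_pts(m,d,c,z0,z1):
    K,R,t=c; v,u=np.nonzero(m&(d>0)); z=d[v,u]; P=((np.linalg.inv(K)@(np.c_[u,v,np.ones(len(u))]*z[:,None]).T).T-t)@R*1000
    q=P[(P[:,2]>z0)&(P[:,2]<z1)]; (x,y),(w,h),a=cv2.minAreaRect(q[:,:2].astype(np.float32)); e=np.linalg.eigh(np.cov(q[:,:2].T))[1][:,1]
    return len(q),np.round([x,y,w,h,a],1),np.round(q.mean(0),1),round(float(np.arctan2(e[1],e[0])),3)
E
python3 - <<'E'
from h import *
p,d,c=look(dict(pad_tweezers_top=.006,tweezers_mid=.0105,trim_mid=.0065),"w9")
r=outline_of("trim_mid","wrist")
for q in r[:3]: print(np.round(q["bbox"]),p[q["region"]].mean(0),axis(q["region"],.0065,.05,c),top_pts(q["region"],d,c,7,20))
r=outline_of("tweezers_mid","wrist")
if r: print("tw",np.round(r[0]["bbox"]),axis(r[0]["region"],.0105,1.702,c))
E
```

```text
25.5 tcp [520.2  68.4 228.3] open 0.5
pad_tweezers_top 0.89 [342.  93. 187.  82.] 13151 [427.8  79.4  59.8 149.4] [427.3  78.8] 1.698
tweezers_mid 0.59 [346.  96. 155.  27.] 1011 [428.6  80.4  21.3 121.7] [425.   90.3] 1.696
trim_mid 0.94 [160. 187.  24. 101.] 2363 [518.4 -69.5  87.4  20.9] [516.9 -69.6] -3.127
trim_mid 0.73 [310. 268.  19.  89.] 1737 [579.   67.4  89.2  17.1] [577.5  67.4] -3.043
[160. 187.  24. 101.] [42.74227677 79.82691494 34.79432924] (array([518.4, -69.6]), 0.014, np.float64(85.6)) (2133, array([517.7, -68.7,  84.8,  17.9,   1.2]), array([515.9, -67.8,  13.3]), -3.127)
[310. 268.  19.  89.] [53.93264249 52.46632124 53.60967185] (array([579.4,  67.5]), 0.102, np.float64(88.3)) (1657, array([577.9,  67.5,  85.2,  16.7,   6.7]), array([575.9,  67.3,  13.6]), -3.032)
tw [346.  96. 155.  27.] (array([426.7,  80.4]), 1.701, np.float64(121.0))
```

View pics/w9.png

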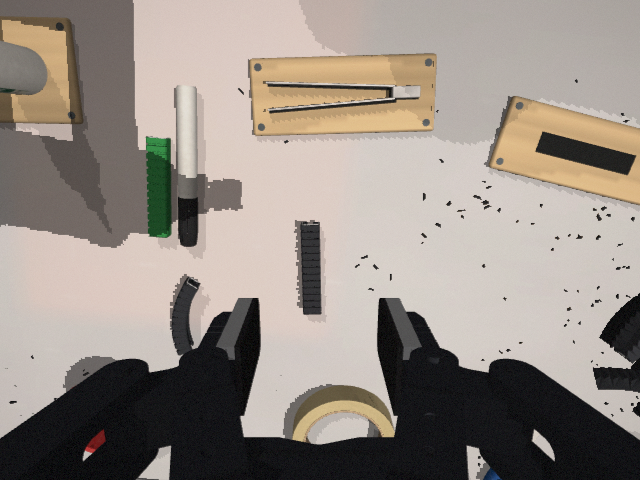

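Tweezers lie on their outline at (346,96), within 1 mm. The black straight trim is at (310,268), the green one at (158,187). Taking the black one.

```bash
python3 - <<'E'
from h import *
go(578,67.4,2,1.678)
E
```

```text
shift [-57.3  -6.8 226.3] turn -0.007 yaw now 1.671 q6 -1.77 q1 -0.1
```

Emit:
move_arm(series=[[[0.5, -28, -3, 10, -0.007], [0.5, -57.3, -6.8, 40, -0.007], [0.5, -57.3, -6.8, 75, -0.007], [0.5, -57.3, -6.8, 110, -0.007], [0.5, -57.3, -6.8, 145, -0.007], [0.5, -57.3, -6.8, 180, -0.007], [0.5, -57.3, -6.8, 208, -0.007], [0.5, -57.3, -6.8, 222, -0.007], [0.5, -57.3, -6.8, 226, -0.007], [0.5, -57.3, -6.8, 226, -0.007]]])

```text
time_s: 26.63
eef_pos: [0.5776, 0.0674, 0.0018]
eef_rot: [-0.001, -0.054, 0.999, 0.0]
wrist_force: [0.6, 0.1, 0.1]
opening: 0.5
grasp_force: 0.0
```

Emit:
move_arm(series=[[[0.5, 0, 0, 0, 0], [0.35, 0, 0, 0, 0], [0.2, 0, 0, 0, 0], [0.05, 0, 0, 0, 0], [0.05, 0, 0, 0, 0], [0.05, 0, 0, 0, 0], [0.05, 0, 0, 0, 0], [0.05, 0, 0, 0, 0], [0.05, 0, 0, 0, 0], [0.05, 0, 0, 0, 0]]])

```text
time_s: 27.47
eef_pos: [0.5797, 0.0673, 0.0045]
eef_rot: [0.002, -0.054, 0.999, -0.0]
wrist_force: [-0.9, -0.0, 6.7]
opening: 0.177
grasp_force: 59.3
```

Emit:
move_arm(series=[[[0.05, 0, 0, -20, 0], [0.05, 0, 0, -55, -0.1], [0.05, 10, 20, -85, -0.22], [0.05, 20, 50, -95, -0.34], [0.05, 33, 80, -95, -0.46], [0.05, 46, 110, -95, -0.58], [0.05, 59, 140, -95, -0.7], [0.05, 72, 170, -95, -0.82], [0.05, 85, 200, -95, -0.94], [0.05, 100, 230, -95, -1.06]]])

```text
time_s: 28.3
eef_pos: [0.4537, 0.2868, 0.0985]
eef_rot: [0.001, -0.553, 0.833, -0.0]
wrist_force: [0.2, -0.0, 0.4]
opening: 0.173
grasp_force: 58.7
```

Emit:
move_arm(series=[[[0.05, 0, 0, 0, -0.12], [0.05, 0, 0, 0, -0.24], [0.05, 0, 0, 10, -0.267], [0.05, 0, 0, 25, -0.267], [0.05, 0, 0, 40, -0.267], [0.05, 0, 0, 40, -0.267], [0.05, 0, 0, 40, -0.267], [0.05, 0, 0, 40, -0.267], [0.05, 0, 0, 40, -0.267], [0.05, 0, 0, 40, -0.267]]])

```text
time_s: 29.13
eef_pos: [0.4547, 0.2856, 0.0584]
eef_rot: [0.001, -0.657, 0.754, -0.0]
wrist_force: [-0.2, -0.3, -0.2]
opening: 0.173
grasp_force: 58.7
```

```bash
python3 - <<'E'
from h import *
p,d,c=look(dict(pad_trim_top=.006),"w10")
r=outline_of("pad_trim_top","wrist")
if r: print("pad",axis(r[0]["region"],.006,1.434,c))
r=outline_of("trim_mid","wrist")
for q in r[:2]: print(np.round(q["bbox"]),axis(q["region"],.064,1.434,c),top_pts(q["region"],d,c,50,90))
go(453,288,10,3.005)
E
```

```text
29.13 tcp [454.7 285.6  58.4] open 0.173
pad_trim_top 0.58 [320. 259. 134. 292.] 18960 [453.4 287.1 148.8  59.5] [447.7 249.8] 1.477
pad (array([449.6, 259.7]), 1.432, np.float64(93.4))
[318. 315.  53. 228.] (array([454.5, 285.5]), 1.436, np.float64(88.3)) (10520, array([454.4, 284.7,  85.8,  16.9,  82.4]), array([453.8, 280.3,  67.5]), 1.437)
shift [-2.4  1.5 47.7] turn -0.0 yaw now 3.005 q6 -2.67 q1 0.34
```

View pics/w10.png

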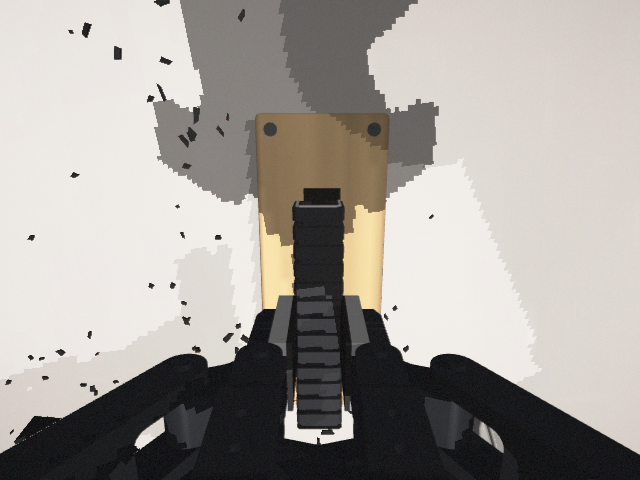

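The trim hangs along the bar outline at (318,315), about 3 mm short along it. I'll correct by -2.5 and +1.6 mm while lowering.

Emit:
move_arm(series=[[[0.05, -2.5, 1.6, 12, 0], [0.05, -2.5, 1.6, 26, 0], [0.05, -2.5, 1.6, 38, 0], [0.05, -2.5, 1.6, 44, 0], [0.05, -2.5, 1.6, 46, 0], [0.05, -2.5, 1.6, 47.6, 0], [0.05, -2.5, 1.6, 47.6, 0], [0.05, -2.5, 1.6, 47.6, 0], [0.05, -2.5, 1.6, 47.6, 0], [0.05, -2.5, 1.6, 47.6, 0]]])

```text
time_s: 30.17
eef_pos: [0.4515, 0.2877, 0.0105]
eef_rot: [-0.002, -0.657, 0.754, 0.0]
wrist_force: [-9.2, -3.9, 18.9]
opening: 0.172
grasp_force: 61.0
```

Emit:
move_arm(series=[[[0.05, 0, 0, 0, 0], [0.15, 0, 0, 0, 0], [0.3, 0, 0, 0, 0], [0.5, 0, 0, 0, 0], [0.5, 0, 0, 0, 0], [0.5, 0, 0, 0, 0], [0.5, 0, 0, -15, 0], [0.5, 0, 0, -50, 0], [0.5, 0, 0, -85, 0], [0.5, 0, 0, -125, 0]]])

```text
time_s: 31.0
eef_pos: [0.4514, 0.2876, 0.1345]
eef_rot: [-0.002, -0.657, 0.754, 0.001]
wrist_force: [0.9, -0.1, -0.4]
opening: 0.501
grasp_force: 0.0
```

Emit:
move_arm(series=[[[0.5, 10, 0, -40, 0], [0.5, 40, 0, -80, 0], [0.5, 70, 0, -110, 0], [0.5, 70, 0, -110, 0], [0.5, 70, 0, -110, 0], [0.5, 70, 0, -110, 0], [0.5, 70, 0, -110, 0], [0.5, 70, 0, -110, 0], [0.5, 70, 0, -110, 0], [0.5, 70, 0, -110, 0]]])

```text
time_s: 31.83
eef_pos: [0.4426, 0.2191, 0.2434]
eef_rot: [-0.001, -0.658, 0.753, 0.001]
wrist_force: [-0.6, 0.0, -0.2]
opening: 0.503
grasp_force: 0.0
```

```bash
python3 - <<'E'
from h import *
p,d,c=look(dict(pad_trim_top=.006,tweezers_mid=.0105,pad_tweezers_top=.006),"w11")
r=outline_of("trim_mid","wrist")
for q in r[:3]: print(np.round(q["bbox"]),axis(q["region"],.0125,1.434,c),top_pts(q["region"],d,c,5,40))
Z=dict(bottle_mid=.066,cap_mid=.02,pad_bottle_top=.006,pad_cap_top=.006,clip_tub=.042,tape=.025)
for n in("side","top"):
    p2,_=camera(n); cv2.imwrite(f"pics/{n}9.png",p2)
    for k,z in Z.items():
        r=outline_of(k,n)
        if r: print(n,k,rect(n,r[0]["region"],z))
E
```

```text
31.83 tcp [442.6 219.1 243.4] open 0.503
pad_trim_top 0.66 [316. 271.  65. 147.] 7667 [453.3 287.2 148.8  59.7] [453.2 282.2] 1.424
tweezers_mid 0.77 [317.  54.  44. 108.] 799 [424.7  97.1  18.9  85.6] [423.5 104. ] 1.719
pad_tweezers_top 0.68 [318.  66. 101. 133.] 8487 [424.8 101.1  60.1 106.9] [425.5 102.4] 1.785
pad_tweezers_top 0.48 [316.  53.  44. 106.] 800 [423.   95.9  18.4  87.5] [423.8 102.9] 1.716
[316. 276.  21.  85.] (array([451.5, 288.8]), 1.452, np.float64(87.5)) (1559, array([451.2, 286.8,  85.4,  17.9,  83.7]), array([451. , 285.2,  19.7]), 1.45)
side bottle_mid (array([ 435.1, -178.3,   35.7,  143.9]), array([ 435. , -193.3]), 1.565)
side cap_mid (array([ 570.6, -365.1,   32.6,   26. ]), array([ 570.3, -365.1]), 1.068)
side pad_bottle_top (array([ 435.5, -180.2,   80.1,   81.7]), array([ 435. , -188.2]), 3.02)
side pad_cap_top (array([ 570. , -361.7,   81.3,   79.6]), array([ 569.3, -364.4]), 1.433)
side clip_tub (array([ 721.9, -128. ,  112.6,   75.3]), array([ 722.2, -127. ]), 1.165)
side tape (array([743. ,  96.7, 140. ,  99.4]), array([743.9,  93.8]), 1.211)
top bottle_mid (array([ 433.5, -171.9,   29.8,   39.5]), array([ 434.3, -171.8]), 2.066)
top pad_bottle_top (array([ 435.7, -175.9,   78.7,   75.6]), array([ 435. , -175.9]), -2.888)
top pad_cap_top (array([ 571.2, -358.1,   80.6,   80.3]), array([ 571. , -357.8]), 1.881)
top clip_tub (array([ 729.4, -108.5,   74.3,   74.3]), array([ 729.6, -108.3]), 2.765)
top tape (array([748.3, 115.2, 107.6, 100.3]), array([747.2, 116.7]), -2.792)
```

View pics/w11.png

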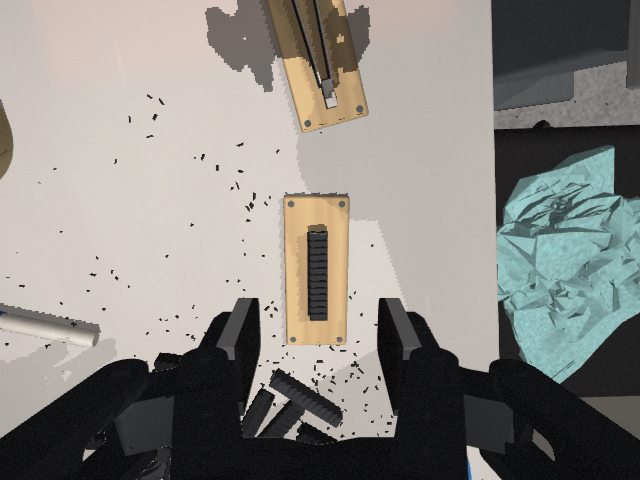

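View pics/side9.png

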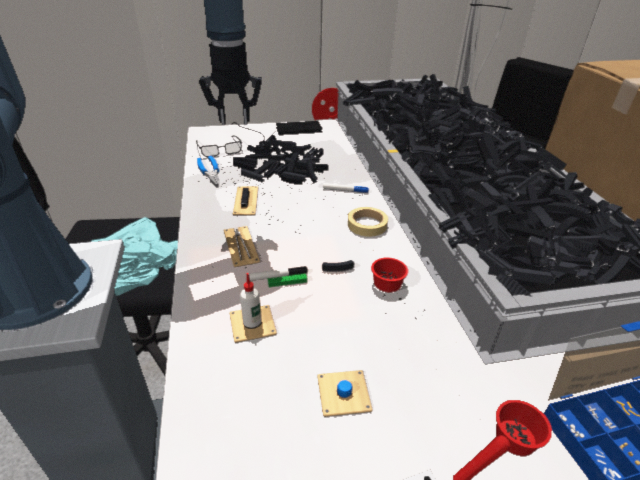

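The trim lies flat on its board at (317,276). A quick check of its lateral offset and angle against the board, in the same picture.

```bash
python3 - <<'E'
from h import *
p=cv2.imread("pics/w11.png").astype(int)
for v in range(228,326,8):
    r=p[v,270:365]; wood=(r[:,2]-r[:,0]>30); dk=(r.max(1)<75)
    w=np.nonzero(wood)[0]+270; k=np.nonzero(dk[20:75])[0]+290
    print(v,w.min(),w.max(),(w.min()+w.max())/2,"|",(k.min(),k.max(),(k.min()+k.max())/2) if len(k) else "")
q=p[:,317].max(1); print([v for v in range(190,350) if q[v]<75][::200] , "rows", [v for v in range(200,345) if q[v]<75][0], [v for v in range(200,345) if q[v]<75][-1])
E
```

```text
228 284 348 316.0 | 
236 284 348 316.0 | (np.int64(307), np.int64(326), np.float64(316.5))
244 284 348 316.0 | (np.int64(308), np.int64(326), np.float64(317.0))
252 285 347 316.0 | (np.int64(308), np.int64(326), np.float64(317.0))
260 285 347 316.0 | (np.int64(308), np.int64(326), np.float64(317.0))
268 285 347 316.0 | (np.int64(308), np.int64(326), np.float64(317.0))
276 285 347 316.0 | (np.int64(308), np.int64(326), np.float64(317.0))
284 285 347 316.0 | (np.int64(308), np.int64(326), np.float64(317.0))
292 286 346 316.0 | (np.int64(308), np.int64(326), np.float64(317.0))
300 286 346 316.0 | (np.int64(308), np.int64(326), np.float64(317.0))
308 286 346 316.0 | (np.int64(308), np.int64(326), np.float64(317.0))
316 286 346 316.0 | (np.int64(310), np.int64(326), np.float64(318.0))
324 286 346 316.0 | 
[232] rows 232 319
```

The trim is parallel to the board and about 1 mm off centre. Everything is released and the arm is clear, so I'm handing in.

```bash
python3 -c "
from bench import order; print(order.hand_in())"
```

```text
the job is handed in; nothing more can be done
None
```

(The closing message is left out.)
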